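# Wind a spring cartridge four clicks and hold it

### The job

Preload the spring cartridge on the bench: push the red-knobbed crank handle fully down onto the cartridge's square arbor, then wind it clockwise, seen from above, by four clicks, feeling for each one, and never on into a fifth. The spring unwinds as soon as it is let go, so the program finishes while still holding the handle, steady on the fourth click. Leave the bin, jar, screwdriver and hammer where they are.

Things in the scene. Friction and masses are not known exactly. Their poses are not given: they have to be found in the camera images.
- cartridge: Round blue spring cartridge, diameter 116 mm, top 50 mm above the bench, on a 130 mm square, 10 mm thick dark plate bolted to the bench: it does not move. Origin: centre of the plate's underside, on the arbor's vertical axis. z up.
- dial (a point): Centre of the silver dial on the can's top, 52 mm above the bench; it does not turn. One black mark every 20 degrees: home lies along its +x (the cartridge's +x), seven more follow clockwise, one lies anticlockwise of home. Resistance in N m = 0.28 + 0.28 x angle (spring) + 0.24 x sin(18 x angle) (clicks) + 0.02 (friction).
- arbor (a joint): Arbor angle, rad: 0 at home (start; spring and stop keep it there), growing clockwise from above, stop at 2.2. The clicks settle every 20 degrees: 0.349, 0.698, 1.047, 1.396. Resistance peaks a quarter click past each, drops until three quarters, then rises again. The spring (0.67 N m at the fourth) always overcomes the clicks: let go, it runs back to 0.
- arbor_seat (a point): Centre of the flat top of the arbor's round collar (46 mm diameter), 70 mm above the bench, where the hub seats. Turns with the arbor: z up, x along the small red pointer (the cartridge's +x at home). A 16 mm square shaft, flats square to x and y, rises 22 mm from it; above that a 6 mm high bevelled tip narrows to 10 mm square, 28 mm in all.
- handle: Loose steel crank, about 0.32 kg, lying flat. Hub: block 36 x 36 x 28 mm with an upright 17.4 mm square through bore; fits the shaft in any of four quarter turns, about 0.09 rad play either way. Origin: under the hub, on the bore's axis, z up, flats square to x and y. A bar 16 mm wide, 6 to 20 mm above the origin, runs along +x to the knob.
- knob (a point): Middle of the upright round red knob (24 mm diameter) on the end of the crank's bar, fixed to it: 100 mm along +x from the bore's axis and 42 mm above the hub's underside. The knob stands from 20 to 64 mm above the hub's underside.
- bin: Bystander: open yellow plastic bin 100 x 160 x 60 mm, origin under its centre.
- jar: Bystander: grey jar with black lid, 56 mm diameter, 75 mm tall, origin under its centre.
- screwdriver: Bystander: screwdriver lying on the bench.
- mallet: Bystander: hammer lying on the bench.

How it is judged (in metres and radians):
On the way, in this order (a step that is already met when the one before it is completed fails the run):
1. the handle is fully down on the arbor, before any winding (horizontal distance between handle and arbor_seat below 0.003 m and z of handle in the frame of arbor_seat between -0.004 and 0.004 m and angle between handle's own z axis and vertical below 0.1 rad and value of joint arbor below 0.2 rad), for 0.2 s.
2. the arbor is wound to the fourth click (horizontal distance between handle and arbor_seat below 0.003 m and z of handle in the frame of arbor_seat between -0.004 and 0.004 m and angle between handle's own z axis and vertical below 0.1 rad and value of joint arbor above 1.266 rad), for 0.2 s.
At the end, for the whole second after the job is handed in: The handle is seated on the arbor (within 3 mm sideways, 4 mm in height, tilt under 0.1 rad), the arbor stands at the fourth click (1.396 rad, within 0.13) and still (under 0.1 rad/s), and the robot's fingers are holding the handle against the spring (over 2 N) (all of step 2 and value of joint arbor below 1.526 rad and velocity of joint arbor between -0.1 and 0.1 rad/s and contact force between the fingers and handle above 2 N); the arm keeps its last pose, push and grip.
It fails at once if the spring is wound on towards a fifth click (arbor beyond 1.62 rad) (value of joint arbor above 1.62 rad).
It fails at once if the bin is disturbed (moved over 30 mm) (distance of bin from where it was at the start of the episode above 0.03 m).
It fails at once if the jar is disturbed (moved over 30 mm) (distance of jar from where it was at the start of the episode above 0.03 m).
It fails at once if the screwdriver is disturbed (moved over 30 mm) (distance of screwdriver from where it was at the start of the episode above 0.03 m).
It fails at once if the hammer is disturbed (moved over 30 mm) (distance of mallet from where it was at the start of the episode above 0.03 m).
It also fails if it takes over 72 s, if anything falls off the work surface, if the arm or the gripper's body presses on something with over 40 N, if the wrist force passes 120 N, or if a joint passes its speed limit or range.

### The arm

A 6-joint arm with a two-finger parallel gripper is mounted at the origin on the work surface. World frame = base frame: x ahead of the robot, y to its left, z up, the work surface at z = 0. Lengths are in m, angles in degrees, forces in N, time in s.
With the tool pointing down it reaches from about 0.3 to 0.75 m from the base axis. Payload 8.5 kg.
Tool frame: the origin (TCP) lies on the centre line of the jaws, within the pads' length; the fingertips stand 19 mm ahead of it and the grasp point (between the pads) is the TCP; z points along the fingers, x is the direction in which the jaws open and shut, and the axes are right-handed (so a half turn about z gives the same grasp; the last joint's range is limited). The gripper opens to 85 mm and grips with 20 to 120 N. Pads are 22 mm wide; open, the fingers measure 114 mm over their backs; the gripper's body (76 mm by 85 mm) begins 54 mm behind the grasp point. The pads swing forward as they close: fully open they stand 13 mm farther back than shut.
Start: joints at [54.7, 21.807, 74.336, -0, 83.858, -12.336], TCP at [0.215, 0.506, 0.215] pointing down, gripper open.
Joint ranges: [-178.18, 178.18], [-50.72, 133.34], [12.68, 142.11], [-81.47, 261.47], [9.98, 163.14], [-165.26, 165.26]. Speed limits (degrees/s): [136.94, 136.94, 180, 180, 180, 180].

### API

Orientations are given as a 3x3 rotation matrix whose columns are the frame's x, y, z axes.
In Python, from rig import env, cams, order gives the robot as it stands.
- The arm moves only by the tool step_arm, never from a script. Its argument "steps" is a list of rows, each an object with "xyz": the shift along the tool's x, y, z normalised to -1 to 1, where 1 is 0.04 m, a list of three; "turn": the turn, a rotation vector about the tool's x, y, z normalised to -1 to 1, where 1 is 0.08 rad, a list of three; "gripper": the gripper command: -1 is shut, 1 is fully open, values between are in proportion. A call has 1 to 20 rows; each row shifts and turns the commanded pose from where the row before left it, along the tool's axes as they then stand; what a row does not reach is not made up. A row lasts 1/12 s, in which the tool goes at most 41.7 mm and 7.16 degrees, less where a joint would pass 70% of its speed; a pose out of reach is approached as far as the arm can. A call with a number of a shift or a turn outside -1 to 1 is refused whole. A call with a gripper value outside its range is refused whole. The fingers move at their own pace and stop on an object; "squeeze" is the grip in N (left out, the last holds). Time passes only in rows, so rows that do not move let the fingers close. It gives the time, the measured TCP pose, the force and the opening at its end, in the units of the state.
- env.observe(): the state, without advancing time (a new reading comes with each control period).
- cams.get_image(name): name is "scene" or "top" or "wrist"; returns (picture, depth): 384x512x3 uint8, red, green, blue; 384x512 float32, m along the optical axis (not along the pixel's ray), 0 where there is no reading.
- cams.camera_info(name): a dict with "fx", "fy", "cx", "cy" (pixels), "k1" (the pictures are not rectified: a ray, as slopes to the right and down, at radius r is drawn at 1 + k1 r^2 times it, then the intrinsics apply), "extrinsics" (4x4, takes a point from camera to world coordinates). Camera axes: x right, y down, z forward; pixel columns grow to the right and rows downward; lengths in m; the calibration is good to about 2 mm. A picture is of the moment at which its call begins: read the wrist's pose just before it. camera_info takes no time and is no camera call; for the wrist camera it gives the pose at the moment of the call.
- order.close_job(): hands the job in, once; it reports no verdict.
The state is a dict: "time_s": time; "q": joint angles; "qvel": joint speeds; "joint_efforts": joint torques, N m; "position": TCP position; "tool_rot": TCP orientation; "ft_force": force on the tool from outside, world axes, zero at the start; "wrist_torque": the same for the moment, N m; "grip_width": finger opening in m.
Only numpy, scipy, OpenCV 4.12 (cv2) and the standard library are available. Lean on these libraries where they do the work, as an engineer would, in place of code of your own. Each camera call takes 0.05 s, during which the arm holds its last target. There are 200 camera calls.

## Working session

There is one attempt and no reset: what is moved stays moved. The work goes in short steps, Python scripts to look and compute and a tool call to move; the robot and the scene stay as the last step left them, time stands still between calls to the robot, and variables do not carry over. Pictures are saved under pics/ and viewed, about 8 in all and at most 12, crops included, and the job is handed in when it is done.

Besides the shell and the picture viewer there is one more tool, called after "Request:" by a JSON object that holds its "name" and its "arguments", one argument or row to a line. step_arm: Moves the arm, as the interface text tells. Scaled input: -1 to 1 covers 0.04 m each way for a shift and 0.08 rad each way for a turn. Its arguments: {"type":"object","properties":{"steps":{"type":"array"},"squeeze":{"type":"number"}},"required":["steps"]}

```bash
ls; mkdir -p pics; python3 - <<'E'
from rig import env,cams,order
import cv2,numpy as np
s=env.observe();print(s)
for n in("top","scene"):
    im,d=cams.get_image(n);cv2.imwrite(f"pics/{n}0.png",im[:,:,::-1]);np.savez(f"{n}0.npz",im=im,d=d)
    print(n,cams.camera_info(n))
E
```

```text
pics
{'time_s': 0.0, 'q': array([ 5.47022379e+01,  2.18421407e+01,  7.43871489e+01,  1.37844708e-03,
        8.38571644e+01, -1.23374617e+01]), 'qvel': array([ 0.0269151 , -0.00244951,  0.09667771, -0.04527237, -0.01283655,
        0.03433209]), 'joint_efforts': array([-3.07625287e-04, -4.48462880e+01, -2.31274867e+01, -2.46174095e-04,
        4.77031790e-03,  1.99057304e-06]), 'position': array([0.21436917, 0.50614936, 0.21388691]), 'tool_rot': array([[ 3.90094960e-01,  9.20774200e-01, -8.91408149e-04],
       [ 9.20773460e-01, -3.90095826e-01, -1.21768806e-03],
       [-1.46895035e-03, -3.45770988e-04, -9.99998861e-01]]), 'ft_force': array([ 0.3019539 , -0.53579468, -0.43533028]), 'wrist_torque': array([-0.01453892,  0.00035174, -0.01756996]), 'grip_width': 0.08534992751682748}
top {'fx': 416.6798594870493, 'fy': 416.6798594870493, 'cx': 260.83018409272256, 'cy': 190.24394322680885, 'k1': 0.03551979372735733, 'extrinsics': array([[-0.01957542, -0.99724362,  0.07156795,  0.56085304],
       [-0.99974831,  0.02030872,  0.00953297, -0.07304425],
       [-0.01096015, -0.07136332, -0.99739017,  1.22267154],
       [ 0.        ,  0.        ,  0.        ,  1.        ]])}
scene {'fx': 373.8905518968189, 'fy': 373.8905518968189, 'cx': 258.8881882454589, 'cy': 185.52446555960972, 'k1': -0.01452569068134954, 'extrinsics': array([[-0.6421461 ,  0.48518625, -0.59350036,  1.26623689],
       [ 0.76643273,  0.39105671, -0.50956405,  0.43913913],
       [-0.01514117, -0.78209267, -0.62297817,  0.71495153],
       [ 0.        ,  0.        ,  0.        ,  1.        ]])}
```

View pics/top0.png

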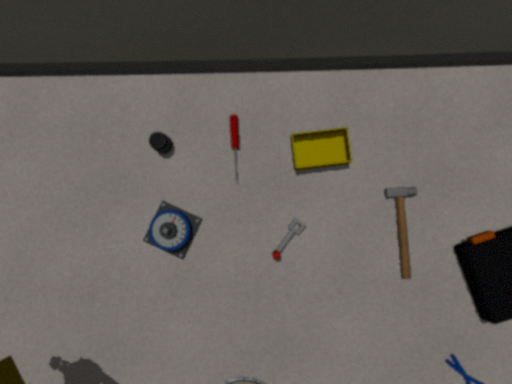

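View pics/scene0.png

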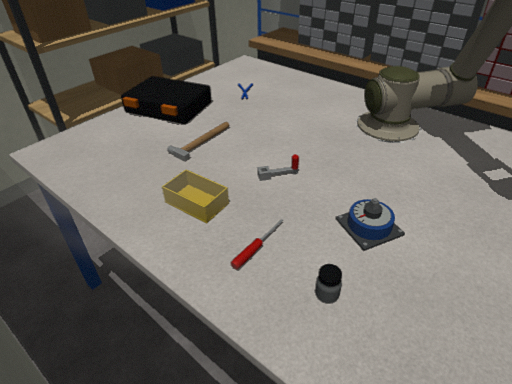

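The top view shows the cartridge at about (172,230), the hub end of the crank at about (297,226), the knob at (277,256), the jar at (161,144), the screwdriver at x≈235, the bin at (320,150) and the hammer at (402,230). The scene view agrees. My plan is to grip the hub across its flats, seat it, and wind by turning the wrist.

```bash
cat > h.py <<'E'
import numpy as np,cv2
from rig import env,cams,order
def ray(info,uv):
    K=np.array([[info['fx'],0,info['cx']],[0,info['fy'],info['cy']],[0,0,1]])
    p=cv2.undistortPoints(np.float64(uv).reshape(-1,1,2),K,np.array([info['k1'],0,0,0,0.])).reshape(-1,2)
    E=info['extrinsics'];return E[:3,3],np.c_[p,np.ones(len(p))]@E[:3,:3].T
def plane(info,uv,z):
    o,d=ray(info,uv);return o+d*((z-o[2])/d[:,2])[:,None]
def blobs(m,amin=30):
    c,_=cv2.findContours(m.astype(np.uint8),cv2.RETR_EXTERNAL,cv2.CHAIN_APPROX_NONE)
    return sorted([x for x in c if cv2.contourArea(x)>=amin],key=cv2.contourArea,reverse=True)
def snap(name,fn):
    info=cams.camera_info(name);im,d=cams.get_image(name);cv2.imwrite("pics/"+fn+".png",im[:,:,::-1]);np.savez(fn+".npz",im=im,d=d,**info);return info,im,d
E
python3 - <<'E'
from h import *
i=cams.camera_info("top")
for n,uv,z in(("hub",(296,225),.02),("knob",(277,256),.05),("cart",(171,229),.06)):print(n,plane(i,[uv],z).round(3))
im=np.load("top0.npz")["im"].astype(int);R,G,B=im[...,0],im[...,1],im[...,2]
for n,m in(("red",(R>90)&(G<60)&(B<60)),("blue",(B>80)&(R<70))):
    for c in blobs(m,8)[:4]:M=cv2.moments(c);print(n,M['m10']/M['m00'],M['m01']/M['m00'],M['m00'])
print(cams.camera_info("wrist")['extrinsics'].round(3),cams.camera_info("wrist")['fx'])
E
```

```text
hub [[ 0.545 -0.161  0.02 ]]
knob [[ 0.46  -0.103  0.05 ]]
cart [[0.541 0.19  0.06 ]]
red 233.30069238377843 129.7517309594461 168.5
red 482.9890453834115 236.91705790297337 106.5
red 275.89071038251365 254.89071038251365 30.5
blue 168.61451542807475 229.6949152542373 1150.5
blue 461.4179894179894 370.81481481481484 189.0
[[ 0.39   0.885  0.254  0.15 ]
 [ 0.921 -0.375 -0.11   0.535]
 [-0.002  0.276 -0.961  0.373]
 [ 0.     0.     0.     1.   ]] 342.6213873672018
```

```bash
python3 - <<'E'
import cv2
im=cv2.imread("pics/top0.png")
a=cv2.resize(im[195:265,135:210],None,fx=5,fy=5,interpolation=2);b=cv2.resize(im[195:265,255:330],None,fx=5,fy=5,interpolation=2)
cv2.imwrite("pics/crop0.png",cv2.hconcat([a,b]))
E
```

```text
(no output)
```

View pics/crop0.png

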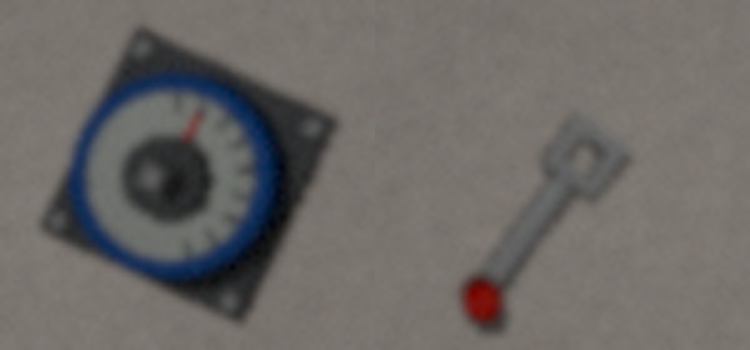

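The crop shows the red pointer at about −26° azimuth and the crank's bar (hub to knob) at about 145°. A quarter turn at 154° then suits seating. I'm moving above the hub.

Request:
{"name": "step_arm", "arguments": {
  "steps": [
    {"xyz": [-0.606, 0.706, 0], "turn": [0, 0, 0], "gripper": 1},
    {"xyz": [-0.606, 0.706, 0], "turn": [0, 0, 0], "gripper": 1},
    {"xyz": [-0.606, 0.706, 0], "turn": [0, 0, 0], "gripper": 1},
    {"xyz": [-0.606, 0.706, 0], "turn": [0, 0, 0], "gripper": 1},
    {"xyz": [-0.606, 0.706, 0], "turn": [0, 0, 0], "gripper": 1},
    {"xyz": [-0.606, 0.706, 0], "turn": [0, 0, 0], "gripper": 1},
    {"xyz": [-0.606, 0.706, 0], "turn": [0, 0, 0], "gripper": 1},
    {"xyz": [-0.606, 0.706, 0], "turn": [0, 0, 0], "gripper": 1},
    {"xyz": [-0.606, 0.706, 0], "turn": [0, 0, 0], "gripper": 1},
    {"xyz": [-0.606, 0.706, 0], "turn": [0, 0, 0], "gripper": 1},
    {"xyz": [-0.606, 0.706, 0], "turn": [0, 0, 0], "gripper": 1},
    {"xyz": [-0.606, 0.706, 0], "turn": [0, 0, 0], "gripper": 1},
    {"xyz": [-0.606, 0.706, 0], "turn": [0, 0, 0], "gripper": 1},
    {"xyz": [-0.606, 0.706, 0], "turn": [0, 0, 0], "gripper": 1},
    {"xyz": [-0.606, 0.706, 0], "turn": [0, 0, 0], "gripper": 1},
    {"xyz": [-0.606, 0.706, 0], "turn": [0, 0, 0], "gripper": 1},
    {"xyz": [-0.606, 0.706, 0], "turn": [0, 0, 0], "gripper": 1},
    {"xyz": [-0.606, 0.706, 0], "turn": [0, 0, 0], "gripper": 1},
    {"xyz": [-0.606, 0.706, 0], "turn": [0, 0, 0], "gripper": 1},
    {"xyz": [-0.606, 0.706, 0], "turn": [0, 0, 0], "gripper": 1}
  ]
}}

```text
time_s: 1.77
position: [0.5458, -0.1621, 0.2141]
tool_rot: [[0.39, 0.921, -0.001], [0.921, -0.39, 0.0], [0.0, -0.001, -1.0]]
ft_force: [0.1, -0.2, -0.9]
grip_width: 0.0853
```

Request:
{"name": "step_arm", "arguments": {
  "steps": [
    {"xyz": [0, 0, 0.5], "turn": [0, 0, 0.87], "gripper": 1},
    {"xyz": [0, 0, 0.5], "turn": [0, 0, 0.87], "gripper": 1},
    {"xyz": [0, 0, 0], "turn": [0, 0, 0.87], "gripper": 1},
    {"xyz": [0, 0, 0], "turn": [0, 0, 0], "gripper": 1},
    {"xyz": [0, 0, 0], "turn": [0, 0, 0], "gripper": 1}
  ]
}}

```text
time_s: 2.18
position: [0.5455, -0.1604, 0.1745]
tool_rot: [[0.571, 0.821, -0.0], [0.821, -0.571, 0.0], [-0.0, -0.0, -1.0]]
ft_force: [0.1, 0.7, 1.2]
grip_width: 0.0853
```

```bash
python3 - <<'E'
from h import *
s=env.observe();print(s['time_s'],s['position'],s['tool_rot'].round(3),s['ft_force'])
snap("wrist","w1")
E
```

```text
2.1833 [ 0.5455357  -0.16037068  0.17454855] [[ 0.571  0.821 -0.   ]
 [ 0.821 -0.571  0.   ]
 [-0.    -0.    -1.   ]] [0.08997834 0.70637986 1.22736339]
```

View pics/w1.png

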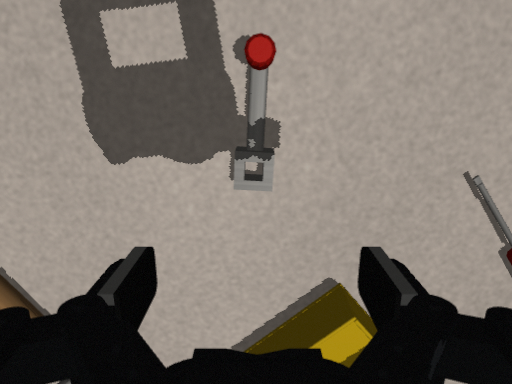

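The wrist view has the hub at (254,172), with the bar running up to the knob at (260,50). The bin and screwdriver are clear of the jaws. I'll measure the hub's top face from depth.

```bash
cat >> h.py <<'E'
def cloud(info,d):
    v,u=np.mgrid[0:384,0:512];o,r=ray(info,np.stack([u,v],-1).reshape(-1,2))
    return (o+r*d.reshape(-1,1)).reshape(384,512,3)
E
python3 - <<'E'
from h import *
f=np.load("w1.npz");info={k:f[k] for k in("fx","fy","cx","cy","k1","extrinsics")}
P=cloud(info,f["d"]);z=P[...,2]
print("z col", z[100:200:5,254].round(3), "bench",np.median(z[180:240,200:220]))
roi=np.zeros(z.shape,bool);roi[130:200,215:295]=1
b=max(blobs((z>.023)&(z<.035)&roi),key=cv2.contourArea)
w=plane(info,b.reshape(-1,2),.028)[:,:2]
r=cv2.minAreaRect((w*1000).astype(np.float32));print("hub rect",r, cv2.boundingRect(b))
im=f["im"].astype(int);m=(im[...,0]>90)&(im[...,1]<60);m[120:]=0
m2=m&(z>.058);k=P[m2];print("knob top",len(k),k.mean(0),k.min(0),k.max(0))
roi[:]=0;roi[72:140,235:285]=1;q=P[roi&(z>.015)&(z<.024)][:,:2];l=cv2.fitLine(q.astype(np.float32),2,0,.01,.01).ravel();print("bar",len(q),l,np.degrees(np.arctan2(l[1],l[0])))
E
```

```text
z col [ 0.02   0.019  0.02   0.02   0.021  0.02   0.019  0.019  0.019  0.02
  0.02   0.028  0.028 -0.001 -0.001  0.007  0.027  0.027  0.027 -0.002] bench -0.0005260152080429903
hub rect ((543.2313232421875, -161.27020263671875), (35.92752456665039, 36.80434036254883), 52.068626403808594) (234, 150, 41, 41)
knob top 715 [ 0.4652236  -0.10033231  0.06419273] [ 0.45343093 -0.11921102  0.05953526] [ 0.48838324 -0.08939673  0.33352158]
bar 1203 [ 0.7876731  -0.61609334  0.49782845 -0.1260001 ] -38.031406
```

Request:
{"name": "step_arm", "arguments": {
  "steps": [
    {"xyz": [-0.052, -0.035, 0.9], "turn": [0, 0, 0.69], "gripper": 1},
    {"xyz": [0, 0, 0.9], "turn": [0, 0, 0], "gripper": 1},
    {"xyz": [0, 0, 0.9], "turn": [0, 0, 0], "gripper": 1},
    {"xyz": [0, 0, 0.6], "turn": [0, 0, 0], "gripper": 1},
    {"xyz": [0, 0, 0.3], "turn": [0, 0, 0], "gripper": 1},
    {"xyz": [0, 0, 0.21], "turn": [0, 0, 0], "gripper": 1},
    {"xyz": [0, 0, 0], "turn": [0, 0, 0], "gripper": 1},
    {"xyz": [0, 0, 0], "turn": [0, 0, 0], "gripper": 1}
  ]
}}

```text
time_s: 2.9
position: [0.5436, -0.1615, 0.0229]
tool_rot: [[0.616, 0.788, 0.001], [0.788, -0.616, -0.001], [0.0, 0.001, -1.0]]
ft_force: [0.2, 1.1, 0.5]
grip_width: 0.0853
```

Request:
{"name": "step_arm", "arguments": {
  "steps": [
    {"xyz": [0, 0, 0], "turn": [0, 0, 0], "gripper": -0.3},
    {"xyz": [0, 0, 0], "turn": [0, 0, 0], "gripper": -0.6},
    {"xyz": [0, 0, 0], "turn": [0, 0, 0], "gripper": -1},
    {"xyz": [0, 0, 0], "turn": [0, 0, 0], "gripper": -1},
    {"xyz": [0, 0, 0], "turn": [0, 0, 0], "gripper": -1},
    {"xyz": [0, 0, 0], "turn": [0, 0, 0], "gripper": -1},
    {"xyz": [0, 0, 0], "turn": [0, 0, 0], "gripper": -1},
    {"xyz": [0, 0, 0], "turn": [0, 0, 0], "gripper": -1}
  ],
  "squeeze": 100
}}

```text
time_s: 3.57
position: [0.5431, -0.1613, 0.0221]
tool_rot: [[0.617, 0.787, 0.0], [0.787, -0.617, 0.0], [0.0, -0.0, -1.0]]
ft_force: [0.3, -0.9, 0.2]
grip_width: 0.0001
```

The fingers closed fully to 0, so the hub is not between them. I'll look.

```bash
python3 - <<'E'
from h import *
snap("wrist","w2")
snap("scene","s2")
a=cv2.imread("pics/w2.png");b=cv2.imread("pics/s2.png")
b=cv2.resize(b[90:230,180:340],None,fx=2.4,fy=2.4);b=cv2.copyMakeBorder(b,0,384-b.shape[0],0,0,0)
cv2.imwrite("pics/c2.png",cv2.resize(cv2.hconcat([a,b]),None,fx=.88,fy=.88))
E
```

```text
(no output)
```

View pics/c2.png

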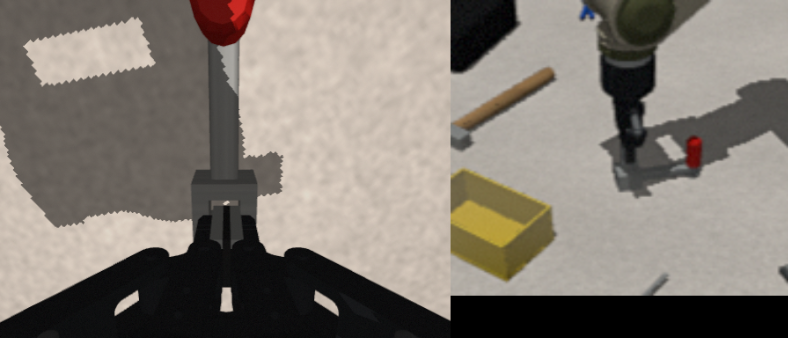

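The fingers are shut and appear to overlap the far half of the hub. I'll check with depth where the hub is relative to the tips.

```bash
python3 - <<'E'
from h import *
f=np.load("w2.npz");info={k:f[k] for k in("fx","fy","cx","cy","k1","extrinsics")}
P=cloud(info,f["d"]);s=env.observe();R=s['tool_rot'];T=(P-s['position'])@R*1000
for u in(226,257,285):
    print(u,[(v,*T[v,u].round(0).astype(int)) for v in range(190,384,9)])
print(s['ft_force'],s['joint_efforts'].round(1))
z=P[...,2];roi=np.zeros(z.shape,bool);roi[180:300,200:310]=1
m=roi&(z>.025)&(z<.0305);print("hub-top pts tool-frame", m.sum(), T[m].min(0),T[m].max(0))
E
```

```text
226 [(190, np.int64(-16), np.int64(-18), np.int64(23)), (199, np.int64(1), np.int64(-70), np.int64(-159)), (208, np.int64(-14), np.int64(-17), np.int64(-4)), (217, np.int64(1), np.int64(-70), np.int64(-159)), (226, np.int64(-14), np.int64(-8), np.int64(-5)), (235, np.int64(-14), np.int64(-4), np.int64(-6)), (244, np.int64(-14), np.int64(1), np.int64(-6)), (253, np.int64(-12), np.int64(-8), np.int64(-33)), (262, np.int64(-11), np.int64(-7), np.int64(-39)), (271, np.int64(-10), np.int64(-7), np.int64(-46)), (280, np.int64(-9), np.int64(-13), np.int64(-63)), (289, np.int64(-8), np.int64(-12), np.int64(-66)), (298, np.int64(-8), np.int64(-12), np.int64(-71)), (307, np.int64(-7), np.int64(-17), np.int64(-82)), (316, np.int64(-7), np.int64(-17), np.int64(-86)), (325, np.int64(-6), np.int64(-17), np.int64(-89)), (334, np.int64(-6), np.int64(-17), np.int64(-93)), (343, np.int64(-6), np.int64(-16), np.int64(-95)), (352, np.int64(-6), np.int64(-17), np.int64(-98)), (361, np.int64(-5), np.int64(-17), np.int64(-101)), (370, np.int64(-5), np.int64(-17), np.int64(-103)), (379, np.int64(-5), np.int
[... 1694 characters left out ...]
, np.int64(-66)), (298, np.int64(9), np.int64(-12), np.int64(-70)), (307, np.int64(8), np.int64(-16), np.int64(-81)), (316, np.int64(8), np.int64(-17), np.int64(-86)), (325, np.int64(8), np.int64(-16), np.int64(-89)), (334, np.int64(8), np.int64(-17), np.int64(-92)), (343, np.int64(7), np.int64(-17), np.int64(-96)), (352, np.int64(7), np.int64(-17), np.int64(-98)), (361, np.int64(7), np.int64(-18), np.int64(-102)), (370, np.int64(7), np.int64(-17), np.int64(-103)), (379, np.int64(7), np.int64(-15), np.int64(-104))]
[0.08980054 0.15060477 0.14556661] [ -0.  -50.5 -16.7  -0.    0.   -0. ]
hub-top pts tool-frame 2333 [-18.09768324 -17.78338712  -7.19901065] [18.09571122 16.62179432 -2.89317553]
```

```bash
python3 - <<'E'
import cv2
a=cv2.imread("pics/w2.png")[170:330,190:330];cv2.imwrite("pics/c3.png",cv2.resize(a,None,fx=4,fy=3.7,interpolation=2))
E
```

```text
(no output)
```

View pics/c3.png

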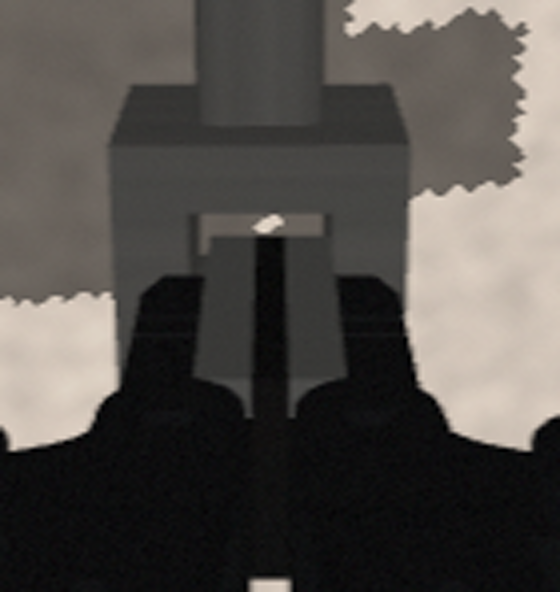

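The pads appear to end above the hub top, which doesn't match the stated geometry. I'll measure the fingertips directly, both open (w1) and shut (w2).

```bash
python3 - <<'E'
from h import *
p1=np.array([0.5455357,-0.16037068,0.17454855]);R1=np.array([[.571,.821,0],[.821,-.571,0],[0,0,-1]])
for n in("w1","w2"):
    f=np.load(n+".npz");info={k:f[k] for k in("fx","fy","cx","cy","k1","extrinsics")}
    s=env.observe();p,R=(p1,R1) if n=="w1" else (s['position'],s['tool_rot'])
    E=info['extrinsics'];print(n,"cam in tool",((E[:3,3]-p)@R).round(3),(R.T@E[:3,2]).round(3))
    T=(cloud(info,f["d"])-p)@R*1000
    if n=="w1":
        for u in(135,145,152,375,365):print(u,[(v,*map(int,T[v,u])) for v in range(236,300,7)])
    else:
        for u in(232,245,250,265,270):print(u,[(v,*map(int,T[v,u])) for v in range(222,262,4)])
E
```

```text
w1 cam in tool [ 0.001 -0.07  -0.159] [-0.001  0.277  0.961]
135 [(236, -128, 75, 174), (243, -128, 83, 174), (250, -46, -10, -36), (257, -44, -11, -43), (264, -42, -10, -47), (271, -41, -10, -51), (278, -41, -7, -51), (285, -41, -6, -54), (292, -41, -3, -53), (299, -41, -1, -55)]
145 [(236, -117, 76, 175), (243, -118, 83, 174), (250, -43, -10, -36), (257, -41, -9, -40), (264, -41, -7, -40), (271, -41, -4, -42), (278, -41, -2, -42), (285, -41, 0, -44), (292, -41, 2, -44), (299, -41, 4, -46)]
152 [(236, -110, 75, 175), (243, -110, 83, 174), (250, -41, -8, -32), (257, -41, -6, -33), (264, -41, -3, -33), (271, -41, 0, -35), (278, -41, 2, -35), (285, -41, 4, -36), (292, -41, 7, -36), (299, -41, 10, -37)]
375 [(236, 125, 75, 175), (243, 126, 83, 175), (250, 47, -10, -36), (257, 45, -10, -42), (264, 43, -10, -47), (271, 43, -8, -48), (278, 43, -6, -49), (285, 43, -3, -50), (292, 43, 0, -50), (299, 43, 1, -51)]
365 [(236, 115, 76, 175), (243, 115, 83, 173), (250, 43, -10, -36), (257, 43, -7, -36), (264, 43, -5, -37), (271, 43, -2, -38), (278, 44, 0, -37), (285, 43, 2, -40), (292, 43, 5, -40
[... 404 characters left out ...]
11, -29), (246, -3, -10, -32), (250, -3, -10, -36), (254, -3, -11, -40), (258, -3, -11, -43)]
250 [(222, -2, -10, -5), (226, -2, -8, -5), (230, -3, 5, 22), (234, -2, -11, -21), (238, -1, -11, -25), (242, -1, -11, -29), (246, -1, -11, -33), (250, -1, -11, -36), (254, -1, -11, -40), (258, -1, -11, -43)]
265 [(222, 4, -10, -4), (226, 4, -9, -6), (230, 5, 5, 22), (234, 4, -10, -20), (238, 4, -10, -25), (242, 4, -11, -29), (246, 4, -11, -33), (250, 4, -10, -35), (254, 4, -10, -39), (258, 3, -11, -44)]
270 [(222, 7, -10, -4), (226, 7, -8, -5), (230, 8, 5, 22), (234, 6, -11, -21), (238, 6, -11, -25), (242, 6, -11, -29), (246, 6, -11, -33), (250, 6, -11, -37), (254, 5, -11, -40), (258, 5, -10, -43)]
```

The fingertips really stand about 20 mm behind the reported TCP when shut (−20) and about 32 mm behind when open. The stated figure is 19 mm ahead, so the true grasp point sits about 39 mm behind the reported one. The fingers simply closed in the air above the hub and nothing moved. I'll open, go down by that offset while watching the force, and grip again.

Request:
{"name": "step_arm", "arguments": {
  "steps": [
    {"xyz": [0, 0, 0], "turn": [0, 0, 0], "gripper": 1},
    {"xyz": [0, 0, 0], "turn": [0, 0, 0], "gripper": 1},
    {"xyz": [0, 0, 0], "turn": [0, 0, 0], "gripper": 1},
    {"xyz": [0, 0, 0], "turn": [0, 0, 0], "gripper": 1},
    {"xyz": [0, 0, 0], "turn": [0, 0, 0], "gripper": 1},
    {"xyz": [0, 0, 0], "turn": [0, 0, 0], "gripper": 1},
    {"xyz": [0, 0, 0.2], "turn": [0, 0, 0], "gripper": 1},
    {"xyz": [0, 0, 0.2], "turn": [0, 0, 0], "gripper": 1},
    {"xyz": [0, 0, 0.2], "turn": [0, 0, 0], "gripper": 1},
    {"xyz": [0, 0, 0], "turn": [0, 0, 0], "gripper": 1}
  ]
}}

```text
time_s: 4.5
position: [0.5421, -0.1607, -0.004]
tool_rot: [[0.617, 0.787, -0.003], [0.787, -0.617, 0.002], [-0.001, -0.003, -1.0]]
ft_force: [-0.1, 0.4, 0.1]
grip_width: 0.0856
```

Request:
{"name": "step_arm", "arguments": {
  "steps": [
    {"xyz": [0, 0, 0.15], "turn": [0, 0, 0], "gripper": 1},
    {"xyz": [0, 0, 0.15], "turn": [0, 0, 0], "gripper": 1},
    {"xyz": [0, 0, 0], "turn": [0, 0, 0], "gripper": 1}
  ]
}}

```text
time_s: 4.75
position: [0.5426, -0.161, -0.0151]
tool_rot: [[0.617, 0.787, -0.002], [0.787, -0.617, 0.001], [-0.0, -0.002, -1.0]]
ft_force: [-0.2, -0.1, -0.3]
grip_width: 0.0853
```

Request:
{"name": "step_arm", "arguments": {
  "steps": [
    {"xyz": [0, 0, 0], "turn": [0, 0, 0], "gripper": 0.5},
    {"xyz": [0, 0, 0], "turn": [0, 0, 0], "gripper": 0.2},
    {"xyz": [0, 0, 0], "turn": [0, 0, 0], "gripper": 0},
    {"xyz": [0, 0, 0], "turn": [0, 0, 0], "gripper": -0.3},
    {"xyz": [0, 0, 0], "turn": [0, 0, 0], "gripper": -1},
    {"xyz": [0, 0, 0], "turn": [0, 0, 0], "gripper": -1},
    {"xyz": [0, 0, 0], "turn": [0, 0, 0], "gripper": -1}
  ]
}}

```text
time_s: 5.33
position: [0.5435, -0.1615, -0.0131]
tool_rot: [[0.617, 0.787, 0.001], [0.787, -0.617, -0.001], [0.0, 0.001, -1.0]]
ft_force: [-1.8, -0.4, 5.4]
grip_width: 0.0345
```

It's gripped, width 34.5 mm. I'll lift a little and check the hold.

Request:
{"name": "step_arm", "arguments": {
  "steps": [
    {"xyz": [0, 0, -0.3], "turn": [0, 0, 0], "gripper": -1},
    {"xyz": [0, 0, -0.6], "turn": [0, 0, 0], "gripper": -1},
    {"xyz": [0, 0, -0.8], "turn": [0, 0, 0], "gripper": -1},
    {"xyz": [0, 0, -0.8], "turn": [0, 0, 0], "gripper": -1},
    {"xyz": [0, 0, -0.8], "turn": [0, 0, 0], "gripper": -1},
    {"xyz": [0, 0, -0.7], "turn": [0, 0, 0], "gripper": -1},
    {"xyz": [0, 0, 0], "turn": [0, 0, 0], "gripper": -1},
    {"xyz": [0, 0, 0], "turn": [0, 0, 0], "gripper": -1}
  ]
}}

```text
time_s: 6.0
position: [0.5433, -0.1613, 0.1468]
tool_rot: [[0.617, 0.787, 0.002], [0.787, -0.617, -0.001], [0.0, 0.002, -1.0]]
ft_force: [0.2, -0.6, -4.3]
grip_width: 0.0341
```

```bash
python3 - <<'E'
from h import *
s=env.observe();print(s['position'],s['tool_rot'].round(4),s['ft_force'].round(1),s['grip_width'])
info,im,d=snap("wrist","w3");T=(cloud(info,d)-s['position'])@s['tool_rot']*1000
im=im.astype(int);red=(im[...,0]>70)&(im[...,1]<50)&(im[...,2]<60);k=T[red&(d>0)];print("knob",k.min(0),k.max(0),np.median(k,0))
zt=k[:,2].min();tp=k[k[:,2]<np.percentile(k[:,2],2)+4];print("knob top c",tp.mean(0),len(tp))
for u in(230,257,290):print(u,[(v,*map(int,T[v,u])) for v in range(60,280,12)])
E
```

```text
[ 0.54328886 -0.16128177  0.14679613] [[ 6.169e-01  7.871e-01  1.800e-03]
 [ 7.871e-01 -6.169e-01 -9.000e-04]
 [ 4.000e-04  2.000e-03 -1.000e+00]] [ 0.2 -0.6 -4.3] 0.034149007154711926
knob [ -9.65193894 -93.50214509 -76.94683256] [ 10.37034249 -87.90193852 -29.98421493] [  7.9016936  -90.95894792 -52.95809842]
knob top c [  2.45382315 -89.53207869 -74.26195818] 58
230 [(60, -21, -96, 147), (72, -22, -86, 147), (84, -22, -76, 147), (96, -22, -67, 146), (108, -22, -56, 148), (120, -22, -46, 146), (132, -23, -36, 148), (144, -23, -25, 149), (156, -23, -14, 147), (168, -23, -3, 148), (180, -24, 7, 147), (192, -24, 19, 146), (204, -24, 30, 147), (216, -11, -17, -14), (228, -10, -17, -28), (240, -9, -16, -40), (252, -9, -12, -41), (264, -9, -7, -41), (276, -9, -1, -40)]
257 [(60, 1, -81, -32), (72, 1, -77, -32), (84, 1, -73, -32), (96, 1, -69, -31), (108, 1, -64, -33), (120, 1, -60, -33), (132, 1, -56, -31), (144, 1, -52, -32), (156, 1, -47, -32), (168, 1, -42, -32), (180, 1, -38, -31), (192, 0, -33, -31), (204, 0, -28, -32), (216, 0, -23, -32), (228, 0, -18, -32), (240, 1, -17, -40), (252, 1, -12, -40), (264, 0, 94, 148), (276, 0, 8, -21)]
290 [(60, 28, -96, 147), (72, 28, -86, 147), (84, 28, -76, 146), (96, 29, -67, 147), (108, 29, -57, 146), (120, 29, -46, 147), (132, 30, -36, 148), (144, 30, -25, 148), (156, 30, -14, 147), (168, 30, -3, 147), (180, 31, 7, 145), (192, 31, 19, 148), (204, 31, 30, 146), (216, 15, -17, -15), (228, 14, -17, -30), (240, 13, -16, -40), (252, 13, -12, -40), (264, 13, -7, -41), (276, 13, -2, -40)]
```

View pics/w3.png

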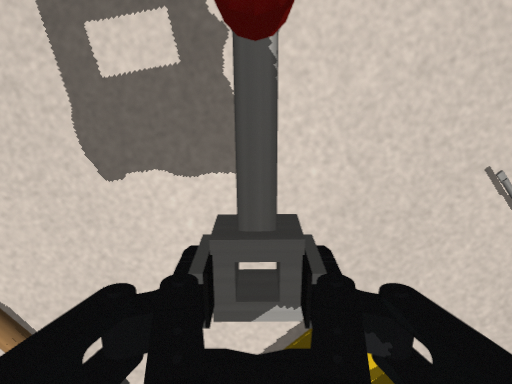

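The handle is held level and centred: hub underside at tool z≈−13 mm, bar along −y. Next I'll carry it to beside the arbor, offset so the wrist camera can see it.

Request:
{"name": "step_arm", "arguments": {
  "steps": [
    {"xyz": [0.664, -0.472, 0], "turn": [0, 0, 0], "gripper": -1},
    {"xyz": [0.664, -0.472, 0], "turn": [0, 0, 0], "gripper": -1},
    {"xyz": [0.664, -0.472, 0], "turn": [0, 0, 0], "gripper": -1},
    {"xyz": [0.664, -0.472, 0], "turn": [0, 0, 0], "gripper": -1},
    {"xyz": [0.664, -0.472, 0], "turn": [0, 0, 0], "gripper": -1},
    {"xyz": [0.664, -0.472, 0], "turn": [0, 0, 0], "gripper": -1},
    {"xyz": [0.664, -0.472, 0], "turn": [0, 0, 0], "gripper": -1},
    {"xyz": [0.664, -0.472, 0], "turn": [0, 0, 0], "gripper": -1},
    {"xyz": [0.664, -0.472, 0], "turn": [0, 0, 0], "gripper": -1},
    {"xyz": [0, 0, 0], "turn": [0, 0, -0.87], "gripper": -1},
    {"xyz": [0, 0, 0], "turn": [0, 0, -0.87], "gripper": -1},
    {"xyz": [0, 0, 0], "turn": [0, 0, -0.87], "gripper": -1},
    {"xyz": [0, 0, 0], "turn": [0, 0, 0], "gripper": -1},
    {"xyz": [0, 0, 0], "turn": [0, 0, 0], "gripper": -1},
    {"xyz": [0, 0, 0], "turn": [0, 0, 0], "gripper": -1}
  ]
}}

```text
time_s: 7.3
position: [0.5564, 0.1316, 0.145]
tool_rot: [[0.442, 0.897, -0.002], [0.897, -0.442, -0.0], [-0.001, -0.002, -1.0]]
ft_force: [0.8, -0.9, -3.8]
grip_width: 0.034
```

```bash
python3 - <<'E'
from h import *
s=env.observe();print(s['time_s'],s['position'],s['tool_rot'].round(4),s['ft_force'].round(1),s['grip_width'])
info,im,d=snap("wrist","w4")
E
```

```text
7.3 [0.55642845 0.13157276 0.14503217] [[ 0.4424  0.8968 -0.0021]
 [ 0.8968 -0.4424 -0.    ]
 [-0.001  -0.0019 -1.    ]] [ 0.8 -0.9 -3.8] 0.03399991295152544
```

View pics/w4.png

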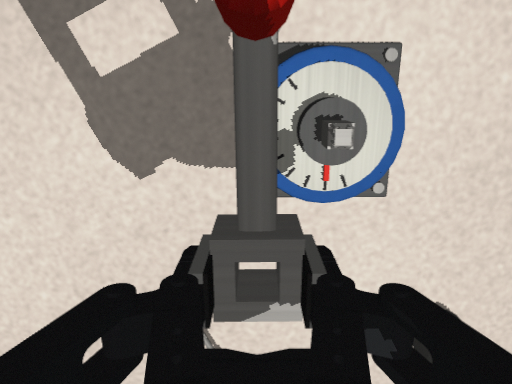

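The arbor tip is at (342,135), the red pointer runs down to (326,180), and the plate is visible at right. I'll measure the axis and yaw.

```bash
python3 - <<'E'
from h import *
f=np.load("w4.npz");info={k:f[k] for k in("fx","fy","cx","cy","k1","extrinsics")}
s=env.observe();p,R=s['position'],s['tool_rot'];p=np.array([0.55642845,0.13157276,0.14503217])
P=cloud(info,f["d"]);z=P[...,2];roi=np.zeros(z.shape,bool);roi[40:200,282:410]=1
im=f["im"].astype(int);Rr,G,B=im[...,0],im[...,1],im[...,2]
tool=lambda w:((w-p)@R*1000).round(1)
az=lambda v:np.degrees(np.arctan2(v[1],v[0]))
tipm=roi&(z>.0945);b=blobs(tipm,5)[0];w=plane(info,b.reshape(-1,2),.098);r=cv2.minAreaRect((w[:,:2]*1000).astype(np.float32));print("tip",r,np.median(z[tipm]),tool(np.r_[np.array(r[0])/1000,.098]))
shm=roi&(z>.08);b=blobs(shm,5)[0];print("shaft all z>.08",P[shm].mean(0))
cm=roi&(z>.066)&(z<.074);b=blobs(cm|shm,5)[0]
c=plane(info,b.reshape(-1,2),.07);(cx,cy),rr=cv2.minEnclosingCircle((c[:,:2]*1000).astype(np.float32));print("collar",cx,cy,rr)
bm=roi&(B>90)&(Rr<80);bb=np.argwhere(bm)[:,::-1];hull=cv2.convexHull(bb.astype(np.int32));e=plane(info,hull.reshape(-1,2)[hull.reshape(-1,2)[:,0]>300],.05)[:,:2]
A=np.c_[2*e,np.ones(len(e))];x=np.linalg.lstsq(A,(e**2).sum(1),rcond=None)[0];print("can",x[:2],np.sqrt(x[2]+x[:2]@x[:2]))
rm=roi&(Rr>120)&(G<70)&(B<70);q=P[rm];l=cv2.fitLine(q[:,:2].astype(np.float32),2,0,.01,.01).ravel();print("pointer",len(q),np.median(q[:,2]),q.mean(0),az(l[:2]))
print("bearing ctr->pointer", az(q.mean(0)[:2]-x[:2]), az(q.mean(0)[:2]-np.array([cx,cy])/1000))
pm=roi&(z>.005)&(z<.0145)&(np.arange(512)[None]>370);  # right plate edge
u=[(v,np.nonzero(pm[v])[0].max()) for v in range(60,185) if pm[v].any()];u=np.array([(a,bv) for bv,a in u]);w=plane(info,u,.01)
l=cv2.fitLine(w[:,:2].astype(np.float32),cv2.DIST_HUBER,0,.01,.01).ravel();print("plate edge az",az(l[:2]))
print("tool x az",az(R[:,0]))
E
```

```text
tip ((538.7384643554688, 197.2589569091797), (13.195435523986816, 13.113168716430664), 63.7940788269043) 0.09737639649417948 [ 51.1 -44.8  47.1]
shaft all z>.08 [0.53342973 0.19321749 0.11682887]
collar 539.3580932617188 198.13619995117188 23.265840530395508
can [0.53947619 0.19795615] 0.05684371474196305
pointer 81 0.0542513748104117 [0.56823203 0.18379844 0.05396742] -28.095156
bearing ctr->pointer -26.21296093003776 -26.407338273516476
plate edge az -26.219767
tool x az 63.76470357496879
```

```bash
python3 - <<'E'
from h import *
f=np.load("w4.npz");info={k:f[k] for k in("fx","fy","cx","cy","k1","extrinsics")}
p=np.array([0.55642845,0.13157276,0.14503217]);R=env.observe()['tool_rot']
T=(cloud(info,f["d"])-p)@R*1000
z=T[...,2];y=T[...,1];x=T[...,0]
m=(z>-44)&(z<-37)&(abs(x)<22);m[:225]=0;m[335:]=0
print("hub top z",np.median(z[m]))
for u in(225,235,257,270,290,296):
    vv=np.nonzero(m[:,u])[0];print(u,np.round(y[vv,u].min(),1),np.round(y[vv,u].max(),1), vv.min(),vv.max())
for v in(240,250,256,265,280,312):
    uu=np.nonzero(m[v])[0];uu=uu[(uu>190)&(uu<320)];
    g=uu[np.r_[True,np.diff(uu)>1]|np.r_[np.diff(uu)>1,True]];print(v,[(int(a),float(x[v,a].round(1))) for a in g])
b=(z>-36)&(z<-28)&(abs(x)<14)
for v in(80,120,160,200):
    uu=np.nonzero(b[v])[0];print("bar",v,x[v,uu].min().round(1),x[v,uu].max().round(1),np.median(z[v,uu]))
E
```

```text
hub top z -40.57311216302307
225 -17.5 18.7 236 321
235 -17.3 18.7 236 321
257 -17.3 18.9 237 321
270 -17.7 18.8 236 321
290 -17.5 19.7 235 321
296 -17.7 19.2 235 321
240 [(210, -16.7), (267, 4.8), (269, 5.6), (305, 19.1)]
250 [(203, -20.0), (205, -19.2), (206, -18.8), (208, -18.1), (305, 19.7), (309, 21.2), (310, 21.6)]
256 [(197, -21.7), (312, 21.8)]
265 [(212, -16.0), (235, -7.6), (280, 9.8), (303, 18.4)]
280 [(212, -16.2), (235, -7.5), (280, 10.0), (301, 18.0)]
312 [(213, -16.6), (301, 18.6)]
bar 80 -7.2 8.5 -32.528972299672546
bar 120 -7.1 8.5 -32.32875287677666
bar 160 -7.0 8.7 -32.407582600539286
bar 200 -6.9 8.9 -32.55457968207792
```

The bore's centre sits at tool (1.0, 0.6) mm in the camera, and the arbor axis at (51.9, −44.8). The yaw already matches (63.76° against 63.75°). I'll shift across and go down to just above the tip.

Request:
{"name": "step_arm", "arguments": {
  "steps": [
    {"xyz": [0.424, -0.378, 0], "turn": [0, 0, 0], "gripper": -1},
    {"xyz": [0.424, -0.378, 0], "turn": [0, 0, 0], "gripper": -1},
    {"xyz": [0.424, -0.378, 0], "turn": [0, 0, 0], "gripper": -1},
    {"xyz": [0, 0, 0.46], "turn": [0, 0, 0], "gripper": -1},
    {"xyz": [0, 0, 0.46], "turn": [0, 0, 0], "gripper": -1},
    {"xyz": [0, 0, 0.4], "turn": [0, 0, 0], "gripper": -1},
    {"xyz": [0, 0, 0], "turn": [0, 0, 0], "gripper": -1},
    {"xyz": [0, 0, 0], "turn": [0, 0, 0], "gripper": -1}
  ]
}}

```text
time_s: 8.02
position: [0.5383, 0.1972, 0.093]
tool_rot: [[0.441, 0.897, -0.002], [0.897, -0.441, -0.0], [-0.001, -0.001, -1.0]]
ft_force: [0.1, 0.2, -2.7]
grip_width: 0.034
```

```bash
python3 - <<'E'
from h import *
s=env.observe();print(s['time_s'],s['position'],s['tool_rot'].round(4),s['ft_force'].round(1),s['wrist_torque'].round(3),s['grip_width'])
info,im,d=snap("wrist","w5");cv2.imwrite("pics/w5c.png",cv2.resize(im[200:340,190:325,::-1],None,fx=4,fy=4,interpolation=2))
E
```

```text
8.0167 [0.53832578 0.19718986 0.09297287] [[ 4.412e-01  8.974e-01 -1.600e-03]
 [ 8.974e-01 -4.412e-01 -2.000e-04]
 [-9.000e-04 -1.300e-03 -1.000e+00]] [ 0.1  0.2 -2.7] [-0.091 -0.078  0.015] 0.033991162427011376
```

View pics/w5c.png

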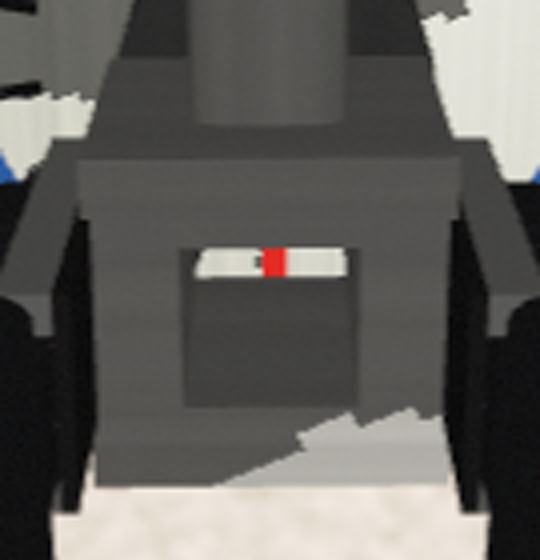

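The pointer shows centred through the bore. I'll lower gently.

Request:
{"name": "step_arm", "arguments": {
  "steps": [
    {"xyz": [0, 0, 0.1], "turn": [0, 0, 0], "gripper": -1},
    {"xyz": [0, 0, 0.1], "turn": [0, 0, 0], "gripper": -1},
    {"xyz": [0, 0, 0.1], "turn": [0, 0, 0], "gripper": -1},
    {"xyz": [0, 0, 0.1], "turn": [0, 0, 0], "gripper": -1},
    {"xyz": [0, 0, 0], "turn": [0, 0, 0], "gripper": -1}
  ]
}}

```text
time_s: 8.48
position: [0.5381, 0.1973, 0.0765]
tool_rot: [[0.44, 0.898, -0.001], [0.898, -0.44, -0.0], [-0.001, -0.001, -1.0]]
ft_force: [-0.4, 0.7, -3.8]
grip_width: 0.0341
```

Request:
{"name": "step_arm", "arguments": {
  "steps": [
    {"xyz": [0, 0, 0.1], "turn": [0, 0, 0], "gripper": -1},
    {"xyz": [0, 0, 0.1], "turn": [0, 0, 0], "gripper": -1},
    {"xyz": [0, 0, 0.1], "turn": [0, 0, 0], "gripper": -1},
    {"xyz": [0, 0, 0], "turn": [0, 0, 0], "gripper": -1},
    {"xyz": [0, 0, 0], "turn": [0, 0, 0], "gripper": -1}
  ]
}}

```text
time_s: 8.9
position: [0.5384, 0.1974, 0.0651]
tool_rot: [[0.44, 0.898, -0.001], [0.898, -0.44, -0.0], [-0.0, -0.0, -1.0]]
ft_force: [-0.1, -0.8, -3.3]
grip_width: 0.0342
```

The bore is over the shaft with no side load. I'll go down the last 8 mm.

Request:
{"name": "step_arm", "arguments": {
  "steps": [
    {"xyz": [0, 0, 0.05], "turn": [0, 0, 0], "gripper": -1},
    {"xyz": [0, 0, 0.05], "turn": [0, 0, 0], "gripper": -1},
    {"xyz": [0, 0, 0.05], "turn": [0, 0, 0], "gripper": -1},
    {"xyz": [0, 0, 0], "turn": [0, 0, 0], "gripper": -1},
    {"xyz": [0, 0, 0], "turn": [0, 0, 0], "gripper": -1}
  ]
}}

```text
time_s: 9.32
position: [0.5385, 0.1974, 0.0592]
tool_rot: [[0.44, 0.898, -0.0], [0.898, -0.44, -0.0], [-0.0, -0.0, -1.0]]
ft_force: [-0.4, -1.1, -2.2]
grip_width: 0.0343
```

Request:
{"name": "step_arm", "arguments": {
  "steps": [
    {"xyz": [0, 0, 0.04], "turn": [0, 0, 0], "gripper": -1},
    {"xyz": [0, 0, 0.03], "turn": [0, 0, 0], "gripper": -1},
    {"xyz": [0, 0, 0], "turn": [0, 0, 0], "gripper": -1},
    {"xyz": [0, 0, 0], "turn": [0, 0, 0], "gripper": -1}
  ]
}}

```text
time_s: 9.65
position: [0.5387, 0.1974, 0.0569]
tool_rot: [[0.44, 0.898, 0.001], [0.898, -0.44, 0.0], [0.0, 0.001, -1.0]]
ft_force: [0.1, -0.3, 0.8]
grip_width: 0.0343
```

Request:
{"name": "step_arm", "arguments": {
  "steps": [
    {"xyz": [0, 0, 0.03], "turn": [0, 0, 0], "gripper": -1},
    {"xyz": [0, 0, 0], "turn": [0, 0, 0], "gripper": -1},
    {"xyz": [0, 0, 0], "turn": [0, 0, 0], "gripper": -1},
    {"xyz": [0, 0, 0], "turn": [0, 0, 0], "gripper": -1}
  ],
  "squeeze": 120
}}

```text
time_s: 9.98
position: [0.5387, 0.1974, 0.0569]
tool_rot: [[0.44, 0.898, 0.001], [0.898, -0.44, 0.0], [0.001, 0.001, -1.0]]
ft_force: [-4.8, -1.0, 12.6]
grip_width: 0.0338
```

```bash
cat > st.py <<'E'
from h import *
s=env.observe();R=s['tool_rot'];print(s['time_s'],s['position'].round(4),"az",np.degrees(np.arctan2(R[1,0],R[0,0])).round(2),"wound",np.radians(63.75-np.degrees(np.arctan2(R[1,0],R[0,0]))).round(3),"F",s['ft_force'].round(1),"M",s['wrist_torque'].round(3),"q6",s['q'][5].round(1),s['grip_width'].round(4))
E
python3 st.py
```

```text
Traceback (most recent call last):
  File "st.py", line 2, in <module>
    s=env.observe();R=s['tool_rot'];print(s['time_s'],s['position'].round(4),"az",np.degrees(np.arctan2(R[1,0],R[0,0])).round(2),"wound",np.radians(63.75-np.degrees(np.arctan2(R[1,0],R[0,0]))).round(3),"F",s['ft_force'].round(1),"M",s['wrist_torque'].round(3),"q6",s['q'][5].round(1),s['grip_width'].round(4))
                                                                                                                                                                                                                                                                                            ^^^^^^^^^^^^^^^^^^^^^
AttributeError: 'float' object has no attribute 'round'
```

The handle is seated with a 12.6 N push. Now I'll start winding in small turns and read the torque.

Request:
{"name": "step_arm", "arguments": {
  "steps": [
    {"xyz": [0, 0, 0], "turn": [0, 0, 0.5], "gripper": -1},
    {"xyz": [0, 0, 0], "turn": [0, 0, 0.5], "gripper": -1},
    {"xyz": [0, 0, 0], "turn": [0, 0, 0.5], "gripper": -1},
    {"xyz": [0, 0, 0], "turn": [0, 0, 0], "gripper": -1},
    {"xyz": [0, 0, 0], "turn": [0, 0, 0], "gripper": -1}
  ]
}}

```text
time_s: 10.4
position: [0.539, 0.1977, 0.0569]
tool_rot: [[0.545, 0.839, 0.002], [0.839, -0.545, 0.001], [0.002, 0.001, -1.0]]
ft_force: [-3.8, 0.8, 10.9]
grip_width: 0.0342
```

```bash
sed -i "s/s\['grip_width'\].round(4)/round(s['grip_width'],4)/" st.py; python3 st.py
```

```text
10.4 [0.539  0.1977 0.0569] az 57.0 wound 0.118 F [-3.8  0.8 10.9] M [0.051 0.613 0.057] q6 -48.7 0.0342
```

Request:
{"name": "step_arm", "arguments": {
  "steps": [
    {"xyz": [0, 0, 0], "turn": [0, 0, 0.5], "gripper": -1},
    {"xyz": [0, 0, 0], "turn": [0, 0, 0.5], "gripper": -1},
    {"xyz": [0, 0, 0], "turn": [0, 0, 0], "gripper": -1},
    {"xyz": [0, 0, 0], "turn": [0, 0, 0], "gripper": -1}
  ]
}}

```text
time_s: 10.73
position: [0.539, 0.1978, 0.0569]
tool_rot: [[0.609, 0.793, 0.002], [0.793, -0.609, 0.0], [0.002, 0.002, -1.0]]
ft_force: [-3.3, 1.6, 10.6]
grip_width: 0.0339
```

```bash
python3 st.py
```

```text
10.7333 [0.539  0.1978 0.0569] az 52.48 wound 0.197 F [-3.3  1.6 10.6] M [0.117 0.577 0.461] q6 -44.1 0.0339
```

Request:
{"name": "step_arm", "arguments": {
  "steps": [
    {"xyz": [0, 0, 0], "turn": [0, 0, 0.4], "gripper": -1},
    {"xyz": [0, 0, 0], "turn": [0, 0, 0.4], "gripper": -1},
    {"xyz": [0, 0, 0], "turn": [0, 0, 0], "gripper": -1},
    {"xyz": [0, 0, 0], "turn": [0, 0, 0], "gripper": -1}
  ]
}}

```text
time_s: 11.07
position: [0.539, 0.1978, 0.0569]
tool_rot: [[0.659, 0.753, 0.002], [0.753, -0.659, 0.0], [0.002, 0.001, -1.0]]
ft_force: [-2.5, 1.6, 11.7]
grip_width: 0.0339
```

```bash
python3 st.py
```

```text
11.0667 [0.539  0.1978 0.0569] az 48.81 wound 0.261 F [-2.5  1.6 11.7] M [0.071 0.587 0.481] q6 -40.5 0.0339
```

Request:
{"name": "step_arm", "arguments": {
  "steps": [
    {"xyz": [0, 0, 0], "turn": [0, 0, 0.5], "gripper": -1},
    {"xyz": [0, 0, 0], "turn": [0, 0, 0.5], "gripper": -1},
    {"xyz": [0, 0, 0], "turn": [0, 0, 0], "gripper": -1},
    {"xyz": [0, 0, 0], "turn": [0, 0, 0], "gripper": -1}
  ]
}}

```text
time_s: 11.4
position: [0.5391, 0.1979, 0.0569]
tool_rot: [[0.717, 0.697, 0.002], [0.697, -0.717, 0.001], [0.002, 0.001, -1.0]]
ft_force: [-2.8, 1.1, 11.5]
grip_width: 0.0339
```

```bash
python3 st.py
```

```text
11.4 [0.5391 0.1979 0.0569] az 44.19 wound 0.341 F [-2.8  1.1 11.5] M [0.136 0.587 0.234] q6 -35.9 0.0339
```

Request:
{"name": "step_arm", "arguments": {
  "steps": [
    {"xyz": [0, 0, 0], "turn": [0, 0, 0.5], "gripper": -1},
    {"xyz": [0, 0, 0], "turn": [0, 0, 0.5], "gripper": -1},
    {"xyz": [0, 0, 0], "turn": [0, 0, 0], "gripper": -1},
    {"xyz": [0, 0, 0], "turn": [0, 0, 0], "gripper": -1}
  ]
}}

```text
time_s: 11.73
position: [0.5391, 0.1979, 0.0569]
tool_rot: [[0.771, 0.637, 0.003], [0.637, -0.771, 0.001], [0.003, 0.001, -1.0]]
ft_force: [-2.1, 1.3, 10.8]
grip_width: 0.0339
```

```bash
python3 st.py
```

```text
11.7333 [0.5391 0.1979 0.0569] az 39.6 wound 0.422 F [-2.1  1.3 10.8] M [0.148 0.533 0.14 ] q6 -31.3 0.0339
```

Request:
{"name": "step_arm", "arguments": {
  "steps": [
    {"xyz": [0, 0, 0], "turn": [0, 0, 0.5], "gripper": -1},
    {"xyz": [0, 0, 0], "turn": [0, 0, 0.5], "gripper": -1},
    {"xyz": [0, 0, 0], "turn": [0, 0, 0], "gripper": -1},
    {"xyz": [0, 0, 0], "turn": [0, 0, 0], "gripper": -1}
  ]
}}

```text
time_s: 12.07
position: [0.5392, 0.1979, 0.0569]
tool_rot: [[0.819, 0.574, 0.003], [0.574, -0.819, 0.001], [0.003, 0.001, -1.0]]
ft_force: [-2.0, 2.1, 11.1]
grip_width: 0.0338
```

```bash
python3 st.py
```

```text
12.0667 [0.5392 0.1979 0.0569] az 35.05 wound 0.501 F [-2.   2.1 11.1] M [0.203 0.531 0.416] q6 -26.7 0.0338
```

The torque follows the model with a lost motion of about 0.15 rad: peak near 0.24, trough near 0.42, and click 1 at tool angle ≈0.50. I'll go on the same way.

Request:
{"name": "step_arm", "arguments": {
  "steps": [
    {"xyz": [0, 0, 0], "turn": [0, 0, 0.55], "gripper": -1},
    {"xyz": [0, 0, 0], "turn": [0, 0, 0.55], "gripper": -1},
    {"xyz": [0, 0, 0], "turn": [0, 0, 0], "gripper": -1},
    {"xyz": [0, 0, 0], "turn": [0, 0, 0], "gripper": -1}
  ]
}}

```text
time_s: 12.4
position: [0.5392, 0.1979, 0.0569]
tool_rot: [[0.866, 0.5, 0.003], [0.5, -0.866, 0.001], [0.003, 0.001, -1.0]]
ft_force: [-2.6, 2.2, 10.9]
grip_width: 0.0338
```

```bash
python3 st.py
```

```text
12.4 [0.5392 0.1979 0.0569] az 30.03 wound 0.589 F [-2.6  2.2 10.9] M [0.222 0.544 0.609] q6 -21.7 0.0338
```

Request:
{"name": "step_arm", "arguments": {
  "steps": [
    {"xyz": [0, 0, 0], "turn": [0, 0, 0.55], "gripper": -1},
    {"xyz": [0, 0, 0], "turn": [0, 0, 0.55], "gripper": -1},
    {"xyz": [0, 0, 0], "turn": [0, 0, 0], "gripper": -1},
    {"xyz": [0, 0, 0], "turn": [0, 0, 0], "gripper": -1}
  ]
}}

```text
time_s: 12.73
position: [0.5393, 0.198, 0.0569]
tool_rot: [[0.907, 0.422, 0.003], [0.422, -0.907, 0.001], [0.003, 0.0, -1.0]]
ft_force: [-2.1, 2.6, 10.3]
grip_width: 0.0344
```

```bash
python3 st.py
```

```text
12.7333 [0.5393 0.198  0.0569] az 24.96 wound 0.677 F [-2.1  2.6 10.3] M [0.268 0.484 0.353] q6 -16.6 0.0344
```

Request:
{"name": "step_arm", "arguments": {
  "steps": [
    {"xyz": [0, 0, 0], "turn": [0, 0, 0.55], "gripper": -1},
    {"xyz": [0, 0, 0], "turn": [0, 0, 0.55], "gripper": -1},
    {"xyz": [0, 0, 0], "turn": [0, 0, 0], "gripper": -1},
    {"xyz": [0, 0, 0], "turn": [0, 0, 0], "gripper": -1}
  ]
}}

```text
time_s: 13.07
position: [0.5393, 0.198, 0.0569]
tool_rot: [[0.94, 0.34, 0.003], [0.34, -0.94, 0.001], [0.003, -0.0, -1.0]]
ft_force: [-2.5, 2.7, 10.1]
grip_width: 0.0339
```

```bash
python3 st.py
```

```text
13.0667 [0.5393 0.198  0.0569] az 19.89 wound 0.765 F [-2.5  2.7 10.1] M [0.324 0.461 0.216] q6 -11.6 0.0339
```

Request:
{"name": "step_arm", "arguments": {
  "steps": [
    {"xyz": [0, 0, 0], "turn": [0, 0, 0.55], "gripper": -1},
    {"xyz": [0, 0, 0], "turn": [0, 0, 0.55], "gripper": -1},
    {"xyz": [0, 0, 0], "turn": [0, 0, 0], "gripper": -1},
    {"xyz": [0, 0, 0], "turn": [0, 0, 0], "gripper": -1}
  ]
}}

```text
time_s: 13.4
position: [0.5394, 0.198, 0.0569]
tool_rot: [[0.966, 0.257, 0.003], [0.257, -0.966, 0.001], [0.003, -0.0, -1.0]]
ft_force: [-1.5, 3.0, 10.9]
grip_width: 0.0339
```

```bash
python3 st.py
```

```text
13.4 [0.5394 0.198  0.0569] az 14.89 wound 0.853 F [-1.5  3.  10.9] M [0.296 0.474 0.534] q6 -6.6 0.0339
```

Request:
{"name": "step_arm", "arguments": {
  "steps": [
    {"xyz": [0, 0, 0], "turn": [0, 0, 0.55], "gripper": -1},
    {"xyz": [0, 0, 0], "turn": [0, 0, 0.55], "gripper": -1},
    {"xyz": [0, 0, 0], "turn": [0, 0, 0], "gripper": -1},
    {"xyz": [0, 0, 0], "turn": [0, 0, 0], "gripper": -1}
  ]
}}

```text
time_s: 13.73
position: [0.5394, 0.198, 0.0569]
tool_rot: [[0.985, 0.171, 0.003], [0.171, -0.985, 0.001], [0.003, -0.0, -1.0]]
ft_force: [-1.1, 2.0, 10.1]
grip_width: 0.0339
```

```bash
python3 st.py
```

```text
13.7333 [0.5394 0.198  0.0569] az 9.87 wound 0.94 F [-1.1  2.  10.1] M [0.261 0.413 0.657] q6 -1.5 0.0339
```

Request:
{"name": "step_arm", "arguments": {
  "steps": [
    {"xyz": [0, 0, 0], "turn": [0, 0, 0.55], "gripper": -1},
    {"xyz": [0, 0, 0], "turn": [0, 0, 0.55], "gripper": -1},
    {"xyz": [0, 0, 0], "turn": [0, 0, 0], "gripper": -1},
    {"xyz": [0, 0, 0], "turn": [0, 0, 0], "gripper": -1}
  ]
}}

```text
time_s: 14.07
position: [0.5395, 0.1981, 0.0569]
tool_rot: [[0.996, 0.084, 0.003], [0.084, -0.996, 0.001], [0.003, -0.001, -1.0]]
ft_force: [-0.1, 2.8, 9.7]
grip_width: 0.0338
```

```bash
python3 st.py
```

```text
14.0667 [0.5395 0.1981 0.0569] az 4.8 wound 1.029 F [-0.1  2.8  9.7] M [0.33  0.401 0.463] q6 3.5 0.0338
```

Click 2 is at w≈0.85, a steady offset of about 0.155 rad. Going on past click 3.

Request:
{"name": "step_arm", "arguments": {
  "steps": [
    {"xyz": [0, 0, 0], "turn": [0, 0, 0.55], "gripper": -1},
    {"xyz": [0, 0, 0], "turn": [0, 0, 0.55], "gripper": -1},
    {"xyz": [0, 0, 0], "turn": [0, 0, 0], "gripper": -1},
    {"xyz": [0, 0, 0], "turn": [0, 0, 0], "gripper": -1}
  ]
}}

```text
time_s: 14.4
position: [0.5396, 0.1981, 0.0569]
tool_rot: [[1.0, -0.005, 0.004], [-0.005, -1.0, 0.001], [0.004, -0.001, -1.0]]
ft_force: [-1.1, 3.5, 10.0]
grip_width: 0.0342
```

```bash
python3 st.py
```

```text
14.4 [0.5396 0.1981 0.0569] az -0.27 wound 1.117 F [-1.1  3.5 10. ] M [0.324 0.328 0.352] q6 8.6 0.0342
```

Request:
{"name": "step_arm", "arguments": {
  "steps": [
    {"xyz": [0, 0, 0], "turn": [0, 0, 0.55], "gripper": -1},
    {"xyz": [0, 0, 0], "turn": [0, 0, 0.55], "gripper": -1},
    {"xyz": [0, 0, 0], "turn": [0, 0, 0], "gripper": -1},
    {"xyz": [0, 0, 0], "turn": [0, 0, 0], "gripper": -1}
  ]
}}

```text
time_s: 14.73
position: [0.5396, 0.1981, 0.0569]
tool_rot: [[0.996, -0.092, 0.004], [-0.092, -0.996, 0.001], [0.004, -0.001, -1.0]]
ft_force: [-1.2, 3.9, 8.4]
grip_width: 0.0336
```

```bash
python3 st.py
```

```text
14.7333 [0.5396 0.1981 0.0569] az -5.27 wound 1.205 F [-1.2  3.9  8.4] M [0.358 0.283 0.582] q6 13.6 0.0336
```

Request:
{"name": "step_arm", "arguments": {
  "steps": [
    {"xyz": [0, 0, 0], "turn": [0, 0, 0.55], "gripper": -1},
    {"xyz": [0, 0, 0], "turn": [0, 0, 0.55], "gripper": -1},
    {"xyz": [0, 0, 0], "turn": [0, 0, 0], "gripper": -1},
    {"xyz": [0, 0, 0], "turn": [0, 0, 0], "gripper": -1}
  ]
}}

```text
time_s: 15.07
position: [0.5397, 0.1981, 0.0569]
tool_rot: [[0.984, -0.179, 0.004], [-0.179, -0.984, 0.001], [0.004, -0.002, -1.0]]
ft_force: [0.5, 3.5, 8.3]
grip_width: 0.0335
```

```bash
python3 st.py
```

```text
15.0667 [0.5397 0.1981 0.0569] az -10.28 wound 1.292 F [0.5 3.5 8.3] M [0.394 0.234 0.786] q6 18.6 0.0335
```

Request:
{"name": "step_arm", "arguments": {
  "steps": [
    {"xyz": [0, 0, 0], "turn": [0, 0, 0.55], "gripper": -1},
    {"xyz": [0, 0, 0], "turn": [0, 0, 0.55], "gripper": -1},
    {"xyz": [0, 0, 0], "turn": [0, 0, 0], "gripper": -1},
    {"xyz": [0, 0, 0], "turn": [0, 0, 0], "gripper": -1}
  ]
}}

```text
time_s: 15.4
position: [0.5397, 0.198, 0.0569]
tool_rot: [[0.964, -0.265, 0.004], [-0.265, -0.964, 0.001], [0.003, -0.002, -1.0]]
ft_force: [-0.2, 2.5, 9.1]
grip_width: 0.0342
```

```bash
python3 st.py
```

```text
15.4 [0.5397 0.198  0.0569] az -15.36 wound 1.381 F [-0.2  2.5  9.1] M [0.358 0.168 0.546] q6 23.7 0.0342
```

Click 3 was passed at w≈1.20, with torque 0.58 against 0.59 modelled. Two more small steps to click 4.

Request:
{"name": "step_arm", "arguments": {
  "steps": [
    {"xyz": [0, 0, 0], "turn": [0, 0, 0.5], "gripper": -1},
    {"xyz": [0, 0, 0], "turn": [0, 0, 0.5], "gripper": -1},
    {"xyz": [0, 0, 0], "turn": [0, 0, 0], "gripper": -1},
    {"xyz": [0, 0, 0], "turn": [0, 0, 0], "gripper": -1}
  ]
}}

```text
time_s: 15.73
position: [0.5398, 0.198, 0.0569]
tool_rot: [[0.94, -0.341, 0.004], [-0.341, -0.94, 0.001], [0.003, -0.003, -1.0]]
ft_force: [0.3, 2.6, 8.8]
grip_width: 0.0339
```

```bash
python3 st.py
```

```text
15.7333 [0.5398 0.198  0.0569] az -19.97 wound 1.461 F [0.3 2.6 8.8] M [0.351 0.143 0.378] q6 28.3 0.0339
```

Request:
{"name": "step_arm", "arguments": {
  "steps": [
    {"xyz": [0, 0, 0], "turn": [0, 0, 0.5], "gripper": -1},
    {"xyz": [0, 0, 0], "turn": [0, 0, 0.5], "gripper": -1},
    {"xyz": [0, 0, 0], "turn": [0, 0, 0], "gripper": -1},
    {"xyz": [0, 0, 0], "turn": [0, 0, 0], "gripper": -1},
    {"xyz": [0, 0, 0], "turn": [0, 0, 0], "gripper": -1}
  ]
}}

```text
time_s: 16.15
position: [0.5398, 0.198, 0.0569]
tool_rot: [[0.91, -0.415, 0.004], [-0.415, -0.91, 0.001], [0.003, -0.003, -1.0]]
ft_force: [-0.3, 2.1, 9.1]
grip_width: 0.0342
```

```bash
python3 st.py; python3 - <<'E'
from h import *
s=env.observe();info,im,d=snap("wrist","w6");P=cloud(info,d);T=(P-s['position'])@s['tool_rot']*1000
im=im.astype(int);m=(im[...,0]>100)&(im[...,1]<60)&(im[...,2]<60)&(P[...,2]<.07)&(P[...,2]>.045)
q=P[m];c=np.array([.5394,.198]);print("pointer",len(q))
if len(q):v=q.mean(0)[:2]-c;print(q.mean(0),"arbor",np.radians(-26.25-np.degrees(np.arctan2(v[1],v[0]))))
b=(T[...,2]>-36)&(T[...,2]<-28)&(abs(T[...,0])<16)&(T[...,1]<-25)&(T[...,1]>-80);l=cv2.fitLine(P[b][:,:2].astype(np.float32),2,0,.01,.01).ravel();print("bar az",np.degrees(np.arctan2(l[1],l[0])),"hub top z",np.median(P[...,2][(abs(T[...,2]+40.5)<3)&(abs(T[...,0])<15)&(abs(T[...,1])<18)]))
E
```

```text
16.15 [0.5398 0.198  0.0569] az -24.52 wound 1.541 F [-0.3  2.1  9.1] M [0.404 0.166 0.609] q6 32.8 0.0342
pointer 0
bar az 66.05067 hub top z 0.09754267358494495
```

View pics/w6.png

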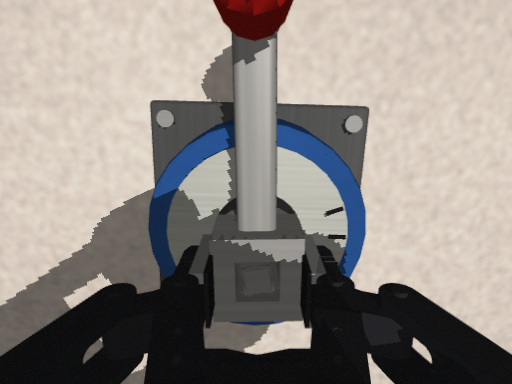

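The view shows the hub down on the collar (hub top z 0.0975, so underside ≈0.0695) with the shaft flush in the bore. The fourth rise is felt: trough 0.38, now 0.61 N m. I'll do a steadiness check and then hand in.

Request:
{"name": "step_arm", "arguments": {
  "steps": [
    {"xyz": [0, 0, 0], "turn": [0, 0, 0], "gripper": -1},
    {"xyz": [0, 0, 0], "turn": [0, 0, 0], "gripper": -1},
    {"xyz": [0, 0, 0], "turn": [0, 0, 0], "gripper": -1},
    {"xyz": [0, 0, 0], "turn": [0, 0, 0], "gripper": -1},
    {"xyz": [0, 0, 0], "turn": [0, 0, 0], "gripper": -1},
    {"xyz": [0, 0, 0], "turn": [0, 0, 0], "gripper": -1}
  ]
}}

```text
time_s: 16.7
position: [0.5398, 0.198, 0.0569]
tool_rot: [[0.91, -0.415, 0.004], [-0.415, -0.91, 0.001], [0.003, -0.003, -1.0]]
ft_force: [0.9, 3.6, 8.6]
grip_width: 0.034
```

```bash
python3 st.py; python3 -c "
from rig import order
print(order.close_job())"
```

```text
16.7 [0.5398 0.198  0.0569] az -24.51 wound 1.54 F [0.9 3.6 8.6] M [0.354 0.127 0.65 ] q6 32.8 0.034
the job is handed in; nothing more can be done
None
```

I gripped the crank by its hub, seated it on the arbor, and wound it clockwise through four clicks. I handed the job in at 16.7 s, still holding it at 120 N. The hand-in gave no verdict.

**Last checks**
- **Seating:** the hub's underside was at about 69.5 mm (seat at 70 mm), pressed down with about 9 N.
- **Clicks:** the torque rose and fell once for each click. It held at 0.61–0.65 N m on the fourth, where the model gives 0.69 with friction.
- **Steadiness:** the tool angle held still, reading 1.541 and then 1.540 rad over half a second.

**What failed or disagreed**
- **First grasp:** it closed on air. Depth pictures showed the fingertips about 20 mm behind the reported TCP, where the description puts them 19 mm ahead. I allowed for this 39 mm offset from then on, and nothing was disturbed.
- **Arbor angle:** the red pointer was hidden at the end, so I inferred the angle. The torque pattern gives about 1.38–1.39 rad, with a lost motion of about 0.155 rad. The bar's direction less the nominal play gives about 1.44 rad. Both are within the allowed 1.27–1.53 rad.

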